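# Feel for the release groove of a sealed centrifuge rotor and pop its lid

## Task

The sealed sample-tube rotor in its bench stand is still shut, and its lid was put on any way round. Feel lightly along the top of the lid's rim with a fingertip for the one release groove, press the sprung key inside the groove down until the catch lets go, then take the finger away so that the lid springs up and stays up for the next worker to take off. Go gently: the rotor is not to be lifted, tipped or pushed out of place, and everything else on the bench stays where it is.

Things in the scene. Friction and masses are not known exactly. Their poses are not given: they have to be found in the camera images.
- stand: low round aluminium dish, 148 mm across and 20 mm high, fixed to the bench, that holds the rotor's foot. Origin at the centre of its underside, on the bench; z up.
- rotor: centrifuge rotor, loose (about 1.9 kg with its lid), blue-grey body that widens upward, 110 mm across at the foot and 176 mm at the top, standing upright in the stand. Origin at the centre of its underside, on its upright axis (z up along it), 10 mm above the bench. It carries the round lid; its own x axis says nothing of how the lid is turned.
- lid_top (a point): point on the rotor's axis at the height of the shut lid's flat top, 82 mm above the bench (it does not rise with the lid). The lid is 180 mm across: flat dark grey rim, aluminium middle flush with it out to radius 53 mm, and in the centre a carrying knob 37 mm across that rises 28 mm above the top (not needed here). The lid does not turn under a light rub (it needs 2.5 N m).
- rim_edge (a point): same point, for the groove: one cut in the rim, open outward, taking 36 degrees of the circle, from the edge (radius 90 mm) in to radius 53 mm, 47 mm wide at radius 77. Its direction varies all round the circle and is not given: feel or look for it. In it lies a black key, its flat top 6 mm below the rim's top. Elsewhere rim and middle are flat, with no other recess.
- key (a joint): the black rocker key in the groove, rad: 0 at rest, 0.26 fully down. It swings about a level pin at radius 52 mm, so its outer part goes down most: 6.5 mm at radius 77 mm, 8 mm at radius 83. The catch lets go at about 0.15. Pressing it down takes about 4 N at radius 77 and 7 N close in at radius 65; then it meets a firm stop. It gives from 1.5 N on and springs back by itself.
- lid (a joint): how far the lid has risen above the rotor, m: 0 shut, 0.010 sprung fully up. Springs push it up with about 9 N once the catch is free; it then lifts with the key and the finger as the finger is withdrawn, and stays up. Unless the catch is free it cannot rise.
- tube_rack: white rack with four capped sample tubes standing in it, 48 x 136 mm, 108 mm high with the tubes, loose, right of the rotor. Origin at the centre of its underside.
- bench_timer: cream bench timer with three keys, 82 x 58 x 22 mm, loose, behind the tube rack. Origin at the centre of its underside.
- log_pad: white note pad, 149 x 106 x 12 mm, loose, at the left near the robot. Origin at the centre of its underside.
- marker_1: white felt marker with a blue cap, 132 mm long, 14 mm thick, loose, lying on the note pad. Origin at the centre of its underside.
- hemostat_1: blue plastic tube clamp like scissors, 140 x 80 x 7 mm, loose, left behind. Origin at the centre of its underside.
- tube_stripper: roller pliers with red handles, 156 x 58 x 13 mm, loose, at the left. Origin at the centre of its underside.
- clip_box: clear open box of clips, 56 x 81 x 30 mm, loose, behind the rotor. Origin at the centre of its underside.
- scissors: steel scissors with black bows, 161 x 79 x 8 mm, loose, right behind. Origin at the centre of its underside.
Things that resemble listed ones, but are neither listed nor needed, are in the scene too. There is more than one size of the rotor; the one meant has the size given above. There is more than one size of the stand; the one meant has the size given above.

How it is judged (in metres and radians):
On the way, in this order (a step that is already met when the one before it is completed fails the run):
1. a fingertip touches the shut lid lightly, before the key is pressed (contact force between the fingers and rotor above 0.3 N and value of joint key below 0.1 rad and value of joint lid below 0.002 m).
2. a finger presses the key in the groove down until the catch lets go (contact force between the fingers and rotor above 0.5 N and value of joint key above 0.12 rad), for 0.05 s.
At the end, for the whole second after the job is handed in: The lid stands sprung up by more than 8 mm, the key has come back up (under 0.06 rad), and the rotor rests upright (within 0.06 rad) in its stand (within 6 mm of its axis and 5 mm of its seat), at rest (value of joint lid above 0.008 m and value of joint key below 0.06 rad and angle between rotor's own z axis and vertical below 0.06 rad and horizontal distance between rotor and stand below 0.006 m and z of rotor in the frame of stand below 0.015 m and linear speed of rotor below 0.02 m/s); the robot touches nothing.
It fails at once if the rotor is lifted, tipped or pushed out of place (more than 15 mm, or 0.2 rad) (distance of rotor from where it was at the start of the episode above 0.015 m or angle between rotor's own z axis and vertical above 0.2 rad).
It fails at once if the rotor or its lid is pressed roughly (more than 40 N) (contact force between the fingers and rotor above 40 N).
It fails at once if something else on the bench is moved by more than 30 mm (distance of any of tube_rack, bench_timer, log_pad, marker_1, hemostat_1, tube_stripper, clip_box, scissors from where it was at the start of the episode above 0.03 m).
It also fails if it takes over 72 s, if anything falls off the work surface, if the arm or the gripper's body presses on something with over 40 N, if the wrist force passes 120 N, or if a joint passes its speed limit or range.

## Robot

A 6-joint arm with a two-finger parallel gripper is mounted at the origin on a cart in front of the work surface, level with it; the furniture and walls round the work are solid. World frame = base frame: x ahead of the robot, y to its left, z up, the work surface at z = 0. Lengths are in m, angles in degrees, forces in N, time in s.
With the tool pointing down it reaches from about 0.325 to 0.85 m from the base axis. Payload 15.5 kg.
Tool frame: the origin (TCP) lies at the very end of the fingers, on their centre line; the grasp point (between the pads) lies arm.grip_depth behind it (arm.grip_depth is the distance from the TCP to the grasp point, in m); z points along the fingers, y is the line along which they close (so a half turn about z gives the same grasp; the last joint's range is limited). The gripper opens to 91 mm and grips with 3 to 60 N. Pads are 32 mm wide; open, the fingers measure 118 mm over their backs; the gripper's body (76 mm by 178 mm) begins 60 mm behind the grasp point.
Start: joints at [-73.596, 28.281, 77.091, -0, 74.628, -5.472], TCP at [0.233, -0.58, 0.214] pointing down, gripper open.
Joint ranges: [-166.48, 166.48], [-47.26, 123.95], [12.59, 153.08], [-70.14, 250.14], [6.76, 159.57], [-176.63, 176.63]. Speed limits (degrees/s): [108.29, 108.29, 147.25, 172.46, 172.46, 172.46].

## Interface

Orientations are given as a 3x3 rotation matrix whose columns are the frame's x, y, z axes.
In Python, from rig import arm gives the robot as it stands. Calls block until the motion is done:
- arm.move_to(position, orientation): joint-space move of the TCP to a pose.
- arm.move_l(position, orientation=None, feed=0.15): straight line of the TCP; orientation=None keeps the orientation; feed is the mean speed in m/s.
- arm.move_joints(angles): joint-space move.
- arm.grip(opening): finger opening in m; the grip force is fixed at half the most; returns when the fingers have stopped.
- arm.sleep(seconds).
- arm.solve_ik(position, orientation): joint angles nearest the present ones, or None.
- arm.snapshot(name): name is "scene" or "top" or "wrist"; returns the picture (400x640x3 uint8, red, green, blue); there is no depth.
- arm.get_calibration(name): a dict with "intrinsics" (3x3 intrinsics, pixels), "cam_to_world" (4x4, takes a point from camera to world coordinates). Camera axes: x right, y down, z forward; pixel columns grow to the right and rows downward; lengths in m; the calibration is good to about 2 mm. A picture is of the moment at which its call begins: read the wrist's pose just before it. get_calibration takes no time and is no camera call; for the wrist camera it gives the pose at the moment of the call.
A pose or a line that the arm cannot do raises arm.Unreachable and nothing moves.
- arm.sign_off(): hands the job in; it is judged then, once.
Readings, each from a call of its own:
- arm.current_t(): time.
- arm.current_joint_positions(): joint angles.
- arm.current_dq(): joint speeds.
- arm.current_tau(): joint torques, N m.
- arm.current_ee_pos(): TCP position.
- arm.current_tool_rot(): TCP orientation.
- arm.current_force(): force on the tool from outside, world axes, zero at the start.
- arm.current_torque(): the same for the moment, N m.
- arm.current_width(): finger opening in m.
- arm.current_grasp_force(): force on a finger pad.
Only numpy, scipy, OpenCV 4.12 (cv2) and the standard library are available. Lean on these libraries where they do the work, as an engineer would, in place of code of your own. Each camera call takes 0.05 s, during which the arm holds its last target. There are 200 camera calls.

## Working session

There is one attempt and no reset: what is moved stays moved. The work goes in short steps, each a Python script; the robot and the scene stay as the last script left them, time stands still between calls to the robot, and variables do not carry over. Pictures are saved under pics/ and viewed, at most 10 in all, crops included, and the job is handed in when it is done.

```bash
mkdir -p pics
python3 - <<'E'
from rig import arm
import cv2,numpy as np
for n in("scene","top"):
    im=arm.snapshot(n); cv2.imwrite(f"pics/{n}0.png",im[:,:,::-1])
    c=arm.get_calibration(n); print(n,np.round(c["intrinsics"],1).tolist(),np.round(c["cam_to_world"],3).tolist())
print(arm.current_t(),arm.grip_depth,arm.current_force(),arm.current_tool_rot())
E
```

```text
scene [[413.6, 0.0, 327.6], [0.0, 413.6, 198.4], [0.0, 0.0, 1.0]] [[-0.801, -0.379, 0.464, -0.005], [-0.599, 0.499, -0.626, 0.792], [0.006, -0.779, -0.627, 0.848], [0.0, 0.0, 0.0, 1.0]]
top [[467.2, 0.0, 318.6], [0.0, 467.2, 200.4], [0.0, 0.0, 1.0]] [[-0.017, -0.999, 0.05, 0.502], [-1.0, 0.016, -0.01, 0.016], [0.009, -0.051, -0.999, 1.436], [0.0, 0.0, 0.0, 1.0]]
0.1 0.0188 [0.55978305 0.28564033 0.82837646] [[ 9.28004224e-01  3.72569545e-01 -3.06909063e-04]
 [ 3.72569655e-01 -9.28003623e-01  1.06209241e-03]
 [ 1.10890563e-04 -1.09997125e-03 -9.99999389e-01]]
```

View pics/top0.png

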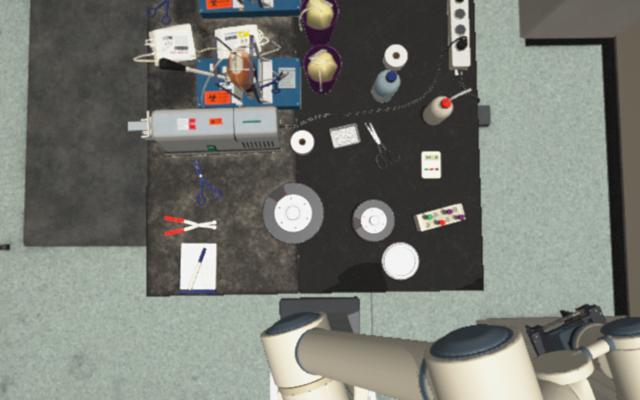

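View pics/scene0.png

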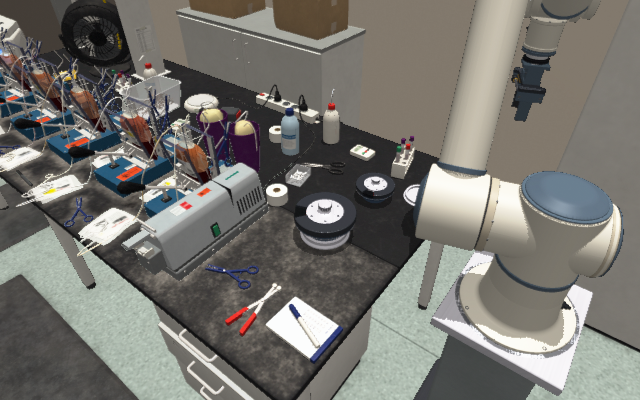

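Two rotor candidates in the top view: large (293,213), about 61 px across, and small (373,220), about 41 px. At lid height a 180 mm lid should span about 62 px, so the large one fits. I'll confirm it in a crop and find its centre and any darker sector.

```bash
cat > h.py <<'E'
import numpy as np,cv2
from rig import arm
def ray(c,uv,z):
    K,T=np.array(c["intrinsics"]),np.array(c["cam_to_world"])
    d=T[:3,:3]@np.linalg.solve(K,[uv[0],uv[1],1]); o=T[:3,3]
    return o+d*(z-o[2])/d[2]
def proj(c,p):
    K,T=np.array(c["intrinsics"]),np.array(c["cam_to_world"])
    q=K@(T[:3,:3].T@(np.array(p)-T[:3,3])); return q[:2]/q[2]
def polar(im,c,ctr,r,z=.082,n=72):
    g=cv2.cvtColor(im,cv2.COLOR_RGB2GRAY)
    a=np.arange(n)*2*np.pi/n
    uv=np.array([proj(c,[ctr[0]+r*np.cos(t),ctr[1]+r*np.sin(t),z]) for t in a],np.float32)
    return cv2.remap(g,uv[None,:,0],uv[None,:,1],cv2.INTER_LINEAR)[0]
E
python3 - <<'E'
from h import *
im=cv2.imread("pics/top0.png")[:,:,::-1].copy(); c=arm.get_calibration("top")
crop=im[170:260,250:340]; cv2.imwrite("pics/c0.png",cv2.resize(crop[:,:,::-1],None,fx=6,fy=6,interpolation=cv2.INTER_CUBIC))
g=cv2.cvtColor(im,cv2.COLOR_RGB2GRAY)
# aluminium middle: bright blob
m=(g>150).astype(np.uint8); n,l,s,ce=cv2.connectedComponentsWithStats(m)
i=[k for k in range(1,n) if abs(ce[k]-[293,213]).max()<6 and s[k,4]>300]
for k in i:
    print(ce[k],s[k]); ctr=ray(c,ce[k],.082); print(ctr)
for r in(.063,.073,.083): print(r,polar(im,c,ctr,r))
E
```

```text
[292.78509532 212.68890815] [ 274  194   39   38 1154]
[0.53607993 0.07822396 0.082     ]
0.063 [121 121 121 120  95  81  82  81  81  80  80 101 117 118 117 117 116 118
 118 119 118 117 118 118 118 120 120 121 121 121 122 122 122 124 124 125
 125 126 126 126 126 127 127 128 130 129 129 129 129 129 129 129 129 129
 129 128 129 128 128 127 127 126 126 126 125 124 123 123 122 123 121 122]
0.073 [119 120 120 119  95  82  81  80  80  81  79 103 117 116 116 116 116 116
 116 116 116 117 118 119 119 118 118 119 121 121 122 122 123 123 124 125
 126 126 127 126 128 127 128 129 129 129 130 130 131 130 131 130 130 130
 130 130 130 129 129 128 127 127 126 126 124 125 124 124 122 121 122 120]
0.083 [119 117 119 116  91  80  79  81  79  79  79  93 116 118 112 115 111 112
 112 113 114 116 117 119 118 117 117 117 121 118 119 122 121 122 126 122
 124 124 128 127 129 125 127 128 128 126 129 131 134 131 129 129 131 129
 129 129 130 130 128 128 127 126 125 124 123 125 128 122 121 124 120 118]
```

View pics/c0.png

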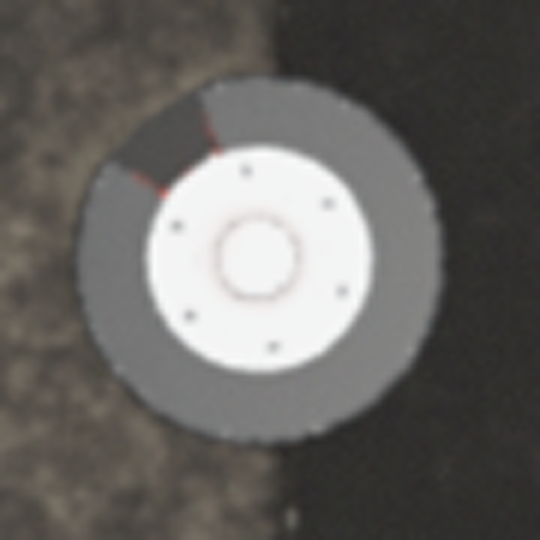

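The crop shows the large rotor with a 61 px lid. It has one dark sector (groove with black key) at the upper left, crop (170,135), and the polar profile puts it at about 20–56°, centred near 38°. First I'll close the fingers and touch the rim lightly beside the groove.

```bash
cat >> h.py <<'E'
C=np.array([.536,.078]); A=np.radians(37.8)
def at(deg,r,z): a=np.radians(deg); return [C[0]+r*np.cos(a),C[1]+r*np.sin(a),z]
def R(s):
    y=s*np.array([np.cos(A),np.sin(A),0]); z=np.array([0,0,-1.]); return np.column_stack([np.cross(y,z),y,z])
def fz(n=4):
    v=[]
    for _ in range(n): arm.sleep(.02); v.append(arm.current_force()[2])
    return np.mean(v)
def down(p,zmin,stop,step=.0005):
    """lower in small steps until force rises by stop N; returns z, force"""
    b=fz(8); z=p[2]; f=0
    while z>zmin and f<stop:
        z-=step; arm.move_l([p[0],p[1],z],feed=.01); f=fz()-b
    return arm.current_ee_pos()[2],f,b
E
python3 - <<'E'
from h import *
arm.grip(0.0)
p=at(92,.077,.16)
q=[(s,arm.solve_ik(p,R(s))) for s in(1,-1)]; j=np.array(arm.current_joint_positions())
s=min((x for x in q if x[1] is not None),key=lambda x:abs(x[1][5]))[0]; print(s,q)
arm.move_to(at(92,.077,.2),R(s)); arm.move_l(at(92,.077,.092),feed=.1)
print(arm.current_t(),arm.current_ee_pos(),arm.current_width(),arm.current_force())
print(down(at(92,.077,.092),.076,1.5),arm.current_t(),arm.current_force())
open("s","w").write(str(s))
arm.move_l(at(92,.077,.1),feed=.05)
w=arm.snapshot("wrist"); cv2.imwrite("pics/w0.png",w[:,:,::-1])
im=arm.snapshot("top"); cv2.imwrite("pics/t1.png",im[:,:,::-1])
E
```

```text
1 [(1, array([ 1.00404936e+01,  2.61677228e+01,  9.08335716e+01, -2.54444375e-14,
        6.29987056e+01, -2.77595064e+01])), (-1, array([ 1.00404936e+01,  2.61677228e+01,  9.08335716e+01, -2.54444375e-14,
        6.29987056e+01,  1.52240494e+02]))]
5.5 [0.53370368 0.15500582 0.09256022] 0.00038187835111149247 [-0.24358132  0.66926723  0.97002289]
(np.float64(0.08263132802393837), np.float64(3.5614665877922587), np.float64(0.2866443882395764)) 11.65 [-0.6831568   0.34313984  3.75836379]
```

View pics/w0.png

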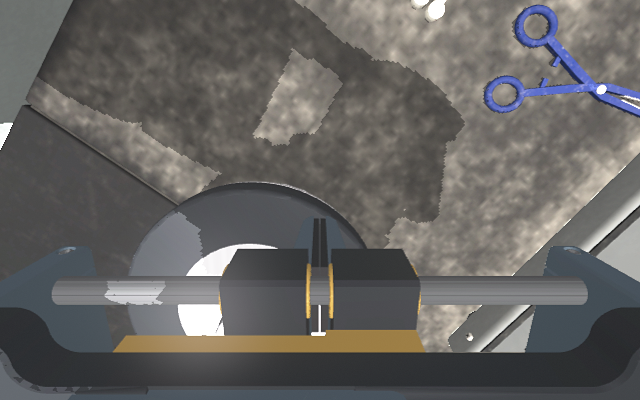

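The wrist view shows the closed fingertip above the rim, with the groove hidden behind the gripper. The rim was felt at z = 0.0826 with 3.6 N. Next I'll press in the groove.

Run:
```python
from h import *
r=R(1)
arm.move_l(at(37.8,.080,.1),feed=.08)
b=fz(10); print("pos",arm.current_ee_pos(),b)
arm.move_l(at(37.8,.080,.084),feed=.03)
z=.084
while z>.0685:
    z-=.0005; arm.move_l(at(37.8,.080,z),feed=.01); f=arm.current_force()-[0,0,b]
    print(round(z,4),round(arm.current_ee_pos()[2],4),np.round(f,1))
    if f[2]>10 or (f[2]>2.5 and z>.0785): break
print(arm.current_t())
```

```text
pos [0.59886539 0.12723816 0.10005861] 0.2601210805745081
0.0835 0.0836 [-0.1 -0.  -0.2]
0.083 0.083 [-0.  -0.6 -0.4]
0.0825 0.0825 [-0.6  0.8 -0.7]
0.082 0.0819 [-0.5 -0.3 -0.2]
0.0815 0.0815 [0.7 0.4 0.2]
0.081 0.081 [ 1.2 -0.2 -0.2]
0.0805 0.0805 [ 0.1  0.2 -0.4]
0.08 0.08 [-1.2 -0.  -0.3]
0.0795 0.0794 [-0.1  0.1  0.4]
0.079 0.079 [-0.4  0.1  0.1]
0.0785 0.0785 [-0.1 -1.1 -0.6]
0.078 0.078 [ 0.3 -0.7 -0.9]
0.0775 0.0775 [ 0.6  0.8 -0.2]
0.077 0.077 [-0.8 -0.4  0.8]
0.0765 0.0765 [-0.2  1.   0.9]
0.076 0.076 [ 0.1 -0.3  1.1]
0.0755 0.0755 [0.5 0.2 1.6]
0.075 0.075 [0.4 0.5 2.2]
0.0745 0.0745 [0.7 0.3 1.4]
0.074 0.074 [1.6 0.1 1.5]
0.0735 0.0737 [-1.7 -0.2  8.6]
0.073 0.0733 [-0.8 -1.   8.2]
0.0725 0.0728 [-1.8 -0.2  7.5]
0.072 0.0723 [ 0.4 -0.4  8.2]
0.0715 0.0718 [-2.1 -0.8  8.2]
0.071 0.0713 [-1.3  0.1  9.1]
0.0705 0.0708 [-1.4 -0.4  8.1]
0.07 0.0703 [-0.9 -0.   8.5]
0.0695 0.0698 [-0.7 -0.   8.9]
0.069 0.0695 [-1.6 -0.6 11.3]
21.6417
```

The key gave from z = 0.077, and at 0.0737 the force jumped to about the 9 N of the lid springs, so the catch is free. Now I'll withdraw straight up and look.

Run:
```python
from h import *
arm.sleep(.2)
for z in np.arange(.07,.097,.003):
    arm.move_l(at(37.8,.080,z),feed=.03); print(round(z,4),np.round(arm.current_force(),1))
arm.move_l(at(37.8,.080,.17),feed=.08)
arm.move_to([.35,-.25,.25],R(1)); arm.sleep(.3)
print(arm.current_t(),arm.current_force())
a=arm.snapshot("top");s=arm.snapshot("scene")
c=arm.get_calibration("top")
g=cv2.cvtColor(a,cv2.COLOR_RGB2GRAY); n,l,st,ce=cv2.connectedComponentsWithStats((g>150).astype(np.uint8))
print([(ce[k],st[k]) for k in range(1,n) if abs(ce[k]-[293,213]).max()<6 and st[k,4]>300])
o=cv2.imread("pics/scene0.png")[180:255,280:370]
cv2.imwrite("pics/cmp.png",np.hstack([cv2.resize(x,None,fx=4.4,fy=4.4,interpolation=cv2.INTER_CUBIC) for x in(o,s[180:255,280:370,::-1])]))
```

```text
0.07 [-2.2  0.1  9.4]
0.073 [-1.1  0.   7.5]
0.076 [-0.7 -0.2  8.3]
0.079 [-0.1  1.4  6.8]
0.082 [1.5 0.9 2.5]
0.085 [-0.1 -0.2  1.9]
0.088 [-0.8  0.1 -1.2]
0.091 [-1.3  0.1 -0. ]
0.094 [-0.3  0.2  0.2]
27.175 [-0.1226059  -0.28531767 -0.15564514]
[(array([292.64880952, 212.71088435]), array([ 274,  194,   39,   39, 1176], dtype=int32))]
```

View pics/cmp.png

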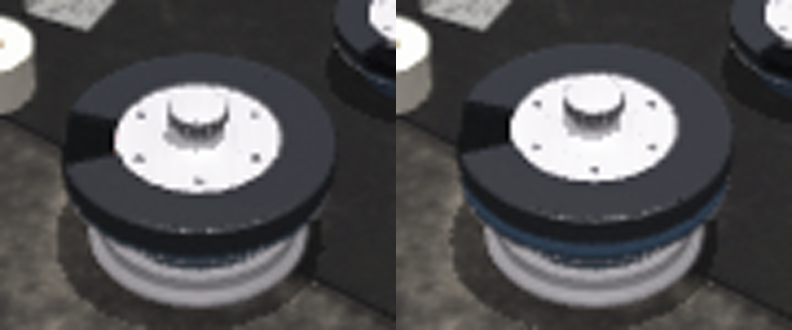

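The comparison shows the lid higher on the right: its centre moved from crop row 137 to 127, and blue body now shows under the rim. The rotor has not moved in the stand, and the finger lost contact at about z = 0.087, which fits a 10 mm rise.

```bash
python3 -c "
from rig import arm
print(arm.sign_off())"
```

```text
the job is handed in; nothing more can be done
None
```

The job is handed in: the groove was found at about 38°, the key was pressed with about 11 N at most until the catch let go, and the lid has sprung up about 10 mm and stayed up, with the rotor still seated in its stand.

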